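# Index the rotary table to the stepped block and pin it

## Robot

A 7-joint arm with a two-finger parallel gripper is mounted at the origin on the work surface. World frame = base frame: x ahead of the robot, y to its left, z up, the work surface at z = 0. Lengths are in mm, angles in rad, forces in N, time in s.
With the tool pointing down it reaches from about 400 to 900 mm from the base axis. Payload 5.6 kg.
Tool frame: the origin (TCP) lies midway between the tips of the shut fingers; the grasp point (between the pads) lies 19 mm behind it; z points along the fingers, y is the line along which they close (so a half turn about z gives the same grasp; the last joint's range is limited). The gripper opens to 92 mm and grips with 3 to 60 N. Pads are 20 mm wide; open, the fingers measure 128 mm over their backs; the gripper's body (75 mm by 189 mm) begins 69 mm behind the grasp point.
Start: joints at [-1.333, 0.468, -0.012, 1.603, 0.006, 1.071, -0.056], TCP at [180.172, 624.537, 214.592] pointing down, gripper open.
Joint ranges: [-2.53, 2.53], [-0.31, 2.02], [-1.57, 1.55], [0.28, 2.44], [-1.29, 4.43], [0.15, 1.84], [-2.92, 2.92]. Speed limits (rad/s): [2.57, 2.57, 3.14, 3.14, 3.14, 3.14, 3.14].

## Interface

Orientations are given as a rotation vector (axis times angle).
In Python, from cell import robot, grip, kin, viewer gives the robot as it stands. Calls block until the motion is done:
- robot.movep(position, orientation): joint-space move of the TCP to a pose.
- robot.servo_line(position, feed=150, rotation=None): straight line of the TCP; rotation=None keeps the orientation; feed is the mean speed in mm/s.
- robot.goto_joints(angles): joint-space move.
- grip(opening, newtons=None): opening from 0.0 (shut) to 1.0 (fully open); newtons is the grip in N (None keeps the last); returns when the fingers have stopped.
- robot.hold(seconds).
- kin.ik(position, orientation): joint angles nearest the present ones, or None.
- robot.observe(): the state.
- viewer.read_camera(name): name is "scene" or "top"; returns the picture (384x512x3 uint8, red, green, blue); there is no depth.
- viewer.camera_info(name): a dict with "camera_matrix" (3x3 intrinsics, pixels), "R" (3x3) and "t" (3): a world point X has camera coordinates R X + t. Camera axes: x right, y down, z forward; pixel columns grow to the right and rows downward; lengths in mm; the calibration is good to about 2 mm. A picture is of the moment at which its call begins. camera_info takes no time and is no camera call.
A pose or a line that the arm cannot do raises robot.IKError and nothing moves.
- robot.job_done(): hands the job in; it is judged then, once.
Trained networks look in the newest picture that a camera, given by its name, has taken for a name from the list of things; names that differ only in an ending like _2 or _b are one class to them, and where a whole thing is asked for, a point or a joint stands for the part that bears it (a point fixed in the world has none). Each returns a list of dicts, best first, with "confidence" (0 to 1); they miss things now and then, are a little off and sometimes report something else, mostly with a low value. They report only what shows in the picture. A call takes as long as a camera call.
- viewer.silhouettes(name, camera): "mask" (384x512 bool, what is visible of it).
- viewer.pinpoint(name, camera): "at" ([x, y, z] in mm, in the coordinates of the camera as it stood for that picture, good to about 4 mm: a listed point, or the origin of a listed thing).
The state is a dict: "t": time; "joints": joint angles; "joint_velocities": joint speeds; "joint_torque": joint torques, N m; "tcp_pos": TCP position; "tcp_rot": TCP orientation; "contact_force": force on the tool from outside, world axes, zero at the start; "wrist_torque": the same for the moment, N m; "grip_width": opening from 0.0 (shut) to 1.0 (fully open); "grip_force": force on a finger pad.
Only numpy, scipy, OpenCV 4.12 (cv2) and the standard library are available. Lean on these libraries where they do the work, as an engineer would, in place of code of your own. Each camera call takes 0.05 s, during which the arm holds its last target. There are 200 camera calls.

## Task

On the granite plate, turn the round indexing table by pushing on its rim posts until the stepped block faces the front and the table is against its stop, and lean on it there with a steady push of about 12 N for a second to seat it. Then take the knobbed index pin out of the wooden stand and put it down through the table's lug into the base until its shoulder rests on the lug, and let go. Never push on the table with the fingers with more than 18 N nor press the pin into it with more than 25 N, do not touch the four workpieces on the table, and leave the other things on the plate where they are.

Things in the scene. Friction and masses are not known exactly. Their poses are not given: they have to be found in the camera images.
- rotary_base: grey round cast base of the indexing table, 210 diameter, fixed on the granite, whose top is 50 above the work surface. Origin: centre of its underside. Its -x axis points to the 'front', where a grey block sticks out that holds the base hole; z up. Heights above this origin: underside of the disc 37, top of disc and lugs 55, tops of posts 97, highest workpiece 103
- turntable: steel disc (240 diameter, 18 thick) turning a quarter turn about the base's z axis between two stops. Seen from above, clockwise brings the stepped block to the front, the other way the V-block. Starts 0.5 to 1.3 rad from the wanted stop and stays where left. Origin on the axis, under the disc
- table_center (a point): centre of the disc's top face, on the turning axis. Turning the disc drags about 3 N at a post. The stops are hard steel: at the stop the table gives less than 0.3 mm and the push rises steeply, so close in slowly and watch the force. It does not spring back when released
- push_post (a point): centre of the top of the rim post 45 degrees counterclockwise (from above) from the stepped block. Upright steel post, 14 diameter, 42 tall above the disc, 106 from the axis; three more stand at every 90 degrees. Pushing it clockwise brings the stepped block to the front; at the stop this post is 45 degrees counterclockwise from the front
- step_block_center (a point): centre of the stepped block: a steel staircase of three steps with drilled holes, 54 x 50 x 48 tall, fixed on the disc 64 from the axis, its steps going down outward. Its x axis points to the turning axis. Three other workpieces are fixed every 90 degrees at the same radius. Touch none of them
- step_block: the stepped block; origin at the centre of its underside
- v_block: the V-block on the table, 45 x 50 x 40 tall; origin at the centre of its underside
- boss_block: the block with a round boss on the table, 45 tall; origin under the block on the disc
- hex_stub: the hexagon with a round stub on the table, 48 across, 40 tall; origin at the centre of its underside
- lug_hole (a point): centre of the upper mouth of the through hole in the flat lug that sticks out of the rim outside the stepped block. Lug 46 radial x 44 wide x 18 thick, flush with the disc; hole 14.5 diameter with a 1.5 chamfer, 142 from the axis, z up. (A second such lug lies outside the V-block and is not used.)
- base_hole (a point): centre of the upper mouth of the hole in the base's front block, 14.5 diameter, 30 deep, 1.5 chamfer, 142 from the axis, 20 below the top of the lugs. At the stop the lug hole lies over it
- pin_knob (a point): middle of the grip of the index pin, 66 above its tip, z along the pin upward. Pin: shaft 12 diameter and 44 long with a tapered tip, shoulder disc 24 diameter x 5 thick, then a knob 18 diameter from 49 to 80 above the tip. Mass about 120 g. It stands upright in the stand with its tip 10 above the granite. Fully home its shoulder rests on the lug, this point being 22 above the lug's top
- pin_tip (a point): centre of the index pin's lower end
- pin_stand: fixed wooden block 50 x 120 x 40 tall, origin at the centre of its underside on the granite. Two holes 13.5 diameter, 30 deep, at y = +32 and -32 in its frame; one holds the index pin, the other a plain dowel
- dowel_mid (a point): middle of the plain steel dowel, 12 diameter, 62 long, no knob, standing in the other hole of the stand (bystander)
- dial_stand: dial indicator on a black block stand, 165 tall (bystander, leave alone)
- micrometer: small micrometer lying flat, 85 long (bystander, leave alone)
- square: steel try square lying flat, 90 by 125 (bystander, leave alone)
- jack: small screw jack, 40 across, 48 tall (bystander, leave alone)
- parallel: steel parallel bar 120 x 12 x 25 (bystander, leave alone)
- setup_block: steel block 50 x 75 x 25 (bystander, leave alone)

How it is judged:
By the outcome, as a careful person would: the job done as asked, in the order asked, and still so for the second after the job is handed in, with the robot touching nothing.
It also fails if it takes over 72 s, if anything falls off the work surface, if the arm or the gripper's body presses on something with over 40 N, if the wrist force passes 120 N, or if a joint passes its speed limit or range.

## Working session

There is one attempt and no reset: what is moved stays moved. The work goes in short steps, each a Python script; the robot and the scene stay as the last script left them, time stands still between calls to the robot, and variables do not carry over. Pictures are saved under pics/ and viewed, at most 10 in all, crops included, and the job is handed in when it is done.

```bash
mkdir -p pics; ls
cat > h.py <<'E'
import numpy as np, cv2
from cell import robot, grip, kin, viewer
def pin(name,cam,n=2):
    ci=viewer.camera_info(cam);R=np.array(ci["R"]);t=np.array(ci["t"])
    return [(round(d["confidence"],2),np.round(R.T@(np.array(d["at"])-t),1)) for d in viewer.pinpoint(name,cam)[:n]]
def snap(cam,f):
    im=viewer.read_camera(cam); cv2.imwrite("pics/"+f,im[:,:,::-1]); return im
E
python3 - <<'E'
from h import *
a=snap("scene","s0.png");b=snap("top","t0.png")
cv2.imwrite("pics/both0.png",cv2.resize(np.vstack([a,b]),None,fx=.78,fy=.78)[:,:,::-1])
for n in ["table_center","rotary_base","push_post","step_block_center","v_block","lug_hole","base_hole","pin_knob","dowel_mid","pin_stand","dial_stand","jack"]:
    for c in ["top","scene"]: print(n,c,[(q,p.tolist()) for q,p in pin(n,c)])
o=robot.observe();print(o["t"],o["tcp_rot"],o["contact_force"])
for c in ["top","scene"]: ci=viewer.camera_info(c);print(-np.array(ci["R"]).T@ci["t"])
E
```

```text
pics
table_center top [(0.81, [593.1, 51.8, 105.9])]
table_center scene [(0.88, [595.1, 57.5, 107.4])]
rotary_base top [(0.57, [594.0, 52.7, 52.8])]
rotary_base scene [(0.85, [595.0, 52.1, 46.2]), (0.15, [545.8, -377.7, 94.8])]
push_post top [(0.96, [592.2, -51.9, 145.1])]
push_post scene [(0.63, [589.8, -48.8, 144.6])]
step_block_center top [(0.72, [547.2, 7.6, 132.8]), (0.31, [455.4, 21.4, 87.4])]
step_block_center scene [(0.69, [548.3, 10.1, 128.9])]
v_block top [(0.61, [551.1, 98.1, 107.3]), (0.29, [797.5, 136.6, 52.6])]
v_block scene [(0.66, [547.6, 102.4, 109.3])]
lug_hole top [(0.92, [492.8, -47.2, 103.2])]
lug_hole scene [(0.66, [492.3, -45.7, 105.1])]
base_hole top [(0.73, [453.8, 21.3, 85.8])]
base_hole scene [(0.88, [458.3, 21.5, 89.3])]
pin_knob top [(0.55, [538.0, -316.4, 124.6])]
pin_knob scene [(0.59, [538.8, -311.1, 127.9])]
dowel_mid top [(0.59, [547.5, -384.2, 90.8])]
dowel_mid scene [(0.49, [546.4, -380.6, 93.5])]
pin_stand top [(0.92, [546.5, -343.4, 51.2])]
pin_stand scene [(0.97, [543.0, -346.2, 55.0]), (0.35, [455.7, 21.3, 87.0])]
dial_stand top [(0.88, [635.9, 420.4, 50.4])]
dial_stand scene [(0.76, [631.5, 425.7, 57.3])]
jack top [(0.48, [378.3, -181.9, 51.7])]
jack scene [(0.71, [379.7, -176.8, 50.1]), (0.68, [594.6, 58.8, 107.8])]
1.3 [4.39629728e-01 3.11063116e+00 4.91278118e-05] [ 0.50184819 -0.61351051  0.37539638]
[ 441.51303693   14.43927788 1110.76226066]
[1557.26922678 -357.1130713   897.33557847]
```

View pics/both0.png

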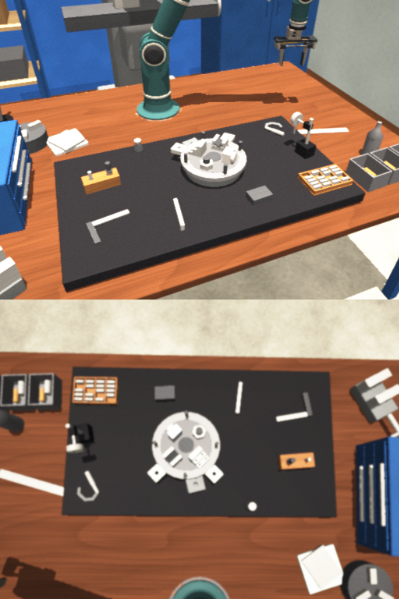

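The scene view shows the table at about (213,158) and the stand at (101,180). In the top view (lower half) the table is at (186,445), the front block at (196,483), and the stand with pin and dowel at (297,461). The networks agree: the table needs about 0.54 rad clockwise.

```bash
cat >> h.py <<'E'
from scipy.spatial.transform import Rotation as Ro
C=np.array([594.5,53.]); BH=np.array([456.,21.4])
F=np.arctan2(*(BH-C)[::-1])%(2*np.pi)
def post(a): return C+106*np.array([np.cos(a),np.sin(a)])   # a = world angle of the push post
AE=F+np.pi/4
N=np.array([-np.sin(AE),np.cos(AE)])        # ccw tangent at the stop: face normal back from post
def down(xdir):                             # tool z down, tool x along xdir
    x=np.array([*xdir,0])/np.linalg.norm(xdir); z=np.array([0,0,-1.]); return Ro.from_matrix(np.c_[x,np.cross(z,x),z]).as_rotvec()
def force(): return np.array(robot.observe()["contact_force"])
E
python3 - <<'E'
from h import *
A0=np.arctan2(-46.5-53,492.5-594.5)%(2*np.pi)+np.pi/4
print("F,A0,AE",F,A0,AE,"post end",post(AE))
def J(x): 
    q=kin.ik(x,R); return None if q is None else np.round(q,2)
best=[]
for s in (1,-1):
    R=down(s*N); q=J([*(post(A0)+30*N),330]); print(s,q)
    if q is not None: best.append((abs(q[-1]),s))
s=min(best)[1]; R=down(s*N)
S=post(A0)+30*N
robot.servo_line([180,624.5,330],200); grip(0.0)
robot.movep([*S,280],R); robot.servo_line([*S,121],120)
o=robot.observe();print(s,o["t"],o["tcp_pos"],o["grip_width"],force())
f0=force()
for d in range(28,8,-2):
    robot.servo_line([*(post(A0)+d*N),121],30); f=force()-f0; print(d,np.round(f,1),round(f[:2]@N,2))
    if f[:2]@N>1.5: break
print(robot.observe()["t"])
snap("top","t1.png")
cv2.imwrite("pics/t1c.png",cv2.resize(cv2.imread("pics/t1.png")[130:290,160:340],None,fx=3.3,fy=3.3,interpolation=cv2.INTER_CUBIC))
E
```

```text
F,A0,AE 3.3659116882284836 4.69998266904532 4.151309851625932 post end [538.0973803  -36.74822835]
1 [-0.8   0.64  1.35  1.59 -0.63  1.43 -1.52]
-1 [-0.52  0.39  0.78  1.57 -0.28  1.29  1.32]
-1 7.7417 [619.15267214 -69.02462392 121.79513044] 0.005930975798149403 [ 0.11798732 -0.99256555 -0.19425124]
28 [0.8 0.5 0.1] 0.42
26 [0.3 1.2 0.2] -0.4
24 [-0.9  0.5 -0.2] -1.07
22 [-0.3  0.7  0.3] -0.65
20 [-0.4  0.9 -0.1] -0.8
18 [-0.1  0.9 -0.7] -0.5
16 [-0.2  0.9  1.1] -0.68
14 [ 2.   0.1 -1.2] 1.63
9.7417
```

View pics/t1c.png

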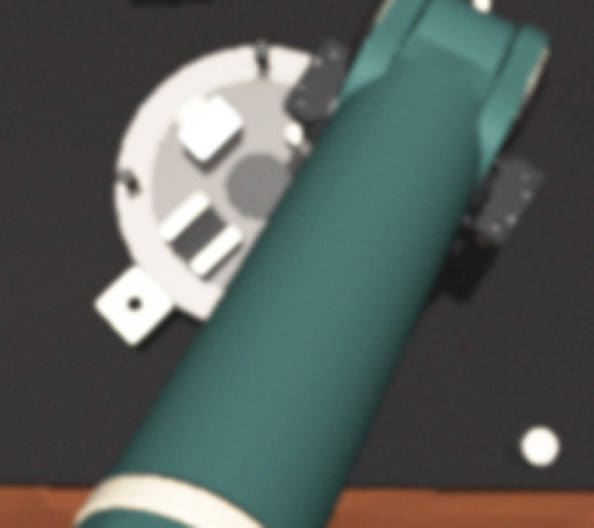

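The image shows the arm covering the table's right half, with the gripper over the post. Contact was at the expected place, so I'll sweep the post along its arc towards the stop.

```bash
cat >> h.py <<'E'
F0=np.array([0.0,-0.3])
def fn(k=4):
    v=[]
    for _ in range(k): v.append((force()[:2]-F0)@N); robot.hold(0.01)
    return np.mean(v)
E
python3 - <<'E'
from h import *
A0=4.69998
o=[force() for _ in range(4)];print(np.round(o,2))
a=A0;d=14
while a>AE+0.11:
    a=max(a-0.04,AE+0.105)
    robot.servo_line([*(post(a)+d*N),121],40); f=fn(2); print(round(a,3),round(f,2),end=" | ")
    if f>9: break
ob=robot.observe();print(ob["t"],np.round(ob["tcp_pos"],2),post(a)+d*N)
E
```

```text
[[ 1.28 -1.86 -0.86]
 [ 1.28 -1.86 -0.86]
 [ 1.28 -1.86 -0.86]
 [ 1.28 -1.86 -0.86]]
4.66 2.4 | 4.62 2.25 | 4.58 2.81 | 4.54 1.49 | 4.5 1.52 | 4.46 1.36 | 4.42 0.94 | 4.38 1.06 | 4.34 1.69 | 4.3 1.28 | 4.26 0.51 | 12.8167 [559.77 -49.57 121.  ] [560.01739608 -49.78544932]
```

Run:
```python
from h import *
a=AE+0.105;d=14;L=[];t0=robot.observe()["t"]
while a>AE-0.12:
    a-=0.2/106
    robot.servo_line([*(post(a)+d*N),121],6); f=fn(2); L.append((round((a-AE)*106,2),round(f,2)))
    if f>5.5:
        robot.hold(.05); f=fn(4); print(L[-1],f)
        if f>5: break
    if robot.observe()["t"]-t0>14: break
print(L[::6],L[-5:]);ob=robot.observe();print(ob["t"],np.round(ob["tcp_pos"],2),post(a)+d*N,np.round(ob["contact_force"],2))
```

```text
(np.float64(1.93), np.float64(5.68)) 5.355493862109329
[(np.float64(10.93), np.float64(2.87)), (np.float64(9.73), np.float64(3.3)), (np.float64(8.53), np.float64(3.14)), (np.float64(7.33), np.float64(3.99)), (np.float64(6.13), np.float64(3.59)), (np.float64(4.93), np.float64(2.86)), (np.float64(3.73), np.float64(3.35)), (np.float64(2.53), np.float64(3.82))] [(np.float64(2.73), np.float64(3.34)), (np.float64(2.53), np.float64(3.82)), (np.float64(2.33), np.float64(4.52)), (np.float64(2.13), np.float64(5.27)), (np.float64(1.93), np.float64(5.68))]
25.1667 [552.26 -45.61 121.05] [551.5942736  -45.20965155] [ 3.25 -6.11 -1.77]
```

Run:
```python
from h import *
def fv(k):
    v=[]
    for _ in range(k): v.append(force()[:2]-F0); robot.hold(0.01)
    v=np.mean(v,0); return v@N, np.linalg.norm(v)
p=post(AE+1.93/106)+14*N; L=[];e=0
while e<8:
    f,m=fv(3)
    L.append((round(e,2),round(f,1),round(m,1)))
    if f>11.3 or m>14.5: break
    st=0.2 if f<9 else 0.1
    e+=st; robot.servo_line([*(p-e*N),121],6)
print(L);ob=robot.observe();print(ob["t"],np.round(ob["tcp_pos"],2),p-e*N)
```

```text
[(0, np.float64(5.7), np.float64(6.2)), (0.2, np.float64(5.5), np.float64(6.0)), (0.4, np.float64(6.8), np.float64(7.1)), (0.6, np.float64(7.1), np.float64(7.5)), (0.8, np.float64(8.2), np.float64(8.5)), (1.0, np.float64(7.9), np.float64(8.3)), (1.2, np.float64(8.6), np.float64(8.8)), (1.4, np.float64(9.2), np.float64(9.4)), (1.5, np.float64(9.8), np.float64(10.0)), (1.6, np.float64(10.0), np.float64(10.3)), (1.7, np.float64(9.7), np.float64(9.9)), (1.8, np.float64(9.9), np.float64(10.2)), (1.9, np.float64(10.6), np.float64(10.7)), (2.0, np.float64(10.9), np.float64(11.0)), (2.1, np.float64(11.2), np.float64(11.2)), (2.2, np.float64(11.4), np.float64(11.6))]
29.3167 [552.18 -45.62 121.2 ] [549.73157453 -44.03903114]
```

Run:
```python
from h import *
p=post(AE+1.93/106)+14*N;e=2.3; robot.servo_line([*(p-e*N),121],6)
L=[];t0=robot.observe()["t"]
while robot.observe()["t"]-t0<1.5:
    v=[]
    for _ in range(4): v.append((force()[:2]-F0)@N); robot.hold(0.02)
    f=np.mean(v);L.append(round(f,1))
    if abs(f-12)>.5: e+=np.clip((12-f)/4,-.15,.15); robot.servo_line([*(p-e*N),121],6)
print(L,robot.observe()["tcp_pos"])
q=p+10*N; robot.servo_line([*q,121],40); print(force()); robot.servo_line([*q,250],250)
# go over the stand with y across the stand axis, look
R=down(-np.array([544.7-547,-344.8+382.]))
for s in(1,-1):
    Rr=down(s*np.array([-8.5,68])); x=kin.ik([538.5,-314,230],Rr); print(s,x)
print(robot.observe()["t"])
```

```text
[np.float64(11.5), np.float64(11.2), np.float64(12.1), np.float64(12.3), np.float64(12.0), np.float64(11.7), np.float64(11.6), np.float64(11.8), np.float64(11.9), np.float64(12.0), np.float64(12.0), np.float64(12.1), np.float64(12.1), np.float64(12.1), np.float64(11.8), np.float64(11.9), np.float64(11.7), np.float64(11.9), np.float64(12.2)] [552.17638969 -45.58293498 121.20480006]
[-0.625077   -0.37170474  0.01606543]
1 [-0.23852253  0.57722461  1.02864193  1.70374557 -0.53249388  1.16998223
  1.05936723]
-1 [-0.36648276  0.7789496   1.34734625  1.70997328 -0.78678153  1.31512127
 -1.87364697]
32.2083
```

Run:
```python
from h import *
R=down([-8.5,68]); robot.movep([538.5,-314,210],R); grip(0.5)
a=snap("scene","s2.png");b=snap("top","t2.png")
for n in ["lug_hole","base_hole","table_center","push_post","pin_knob","pin_tip"]:
    for c in ["top","scene"]: print(n,c,[(q,p.tolist()) for q,p in pin(n,c,1)])
def px(c,X):
    ci=viewer.camera_info(c);u=np.array(ci["camera_matrix"])@(np.array(ci["R"])@X+ci["t"]);return u[:2]/u[2]
c1=px("top",np.array([456,21.4,105]));c2=px("scene",np.array([456,21.4,105]));c3=px("scene",np.array([538.5,-314,126]));c4=px("top",np.array([538.5,-314,126]))
print(c1,c2,c3,c4)
T=[]
for im,c in((b,c1),(a,c2),(a,c3),(b,c4)):
    x,y=np.int32(c); print(x-24,y-24); T.append(cv2.resize(im[y-24:y+24,x-24:x+24],(288,288),interpolation=cv2.INTER_CUBIC))
cv2.imwrite("pics/c2.png",np.vstack([np.hstack(T[:2]),np.hstack(T[2:])])[:,:,::-1]);print(robot.observe()["t"],robot.observe()["tcp_pos"])
```

```text
lug_hole top [(0.62, [457.2, 18.7, 102.9])]
lug_hole scene [(0.74, [455.1, 17.8, 104.9])]
base_hole top [(0.6, [454.3, 22.1, 85.5])]
base_hole scene [(0.69, [454.1, 20.7, 89.4])]
table_center top [(0.59, [598.0, 51.7, 106.8])]
table_center scene [(0.7, [591.0, 59.0, 108.5])]
push_post top [(0.8, [539.6, -37.2, 146.8])]
push_post scene [(0.94, [537.7, -32.4, 145.4])]
pin_knob top [(0.43, [538.3, -318.8, 122.9])]
pin_knob scene [(0.62, [538.8, -315.7, 125.5])]
pin_tip top []
pin_tip scene [(0.59, [542.2, -311.1, 63.1])]
[248.84925503 236.48435443] [245.99432741 177.73714191] [137.78291578 212.16756716] [373.13626974 207.02639055]
224 212
221 153
113 188
349 183
34.75 [ 538.5150532  -314.00984232  210.01891047]
```

View pics/c2.png

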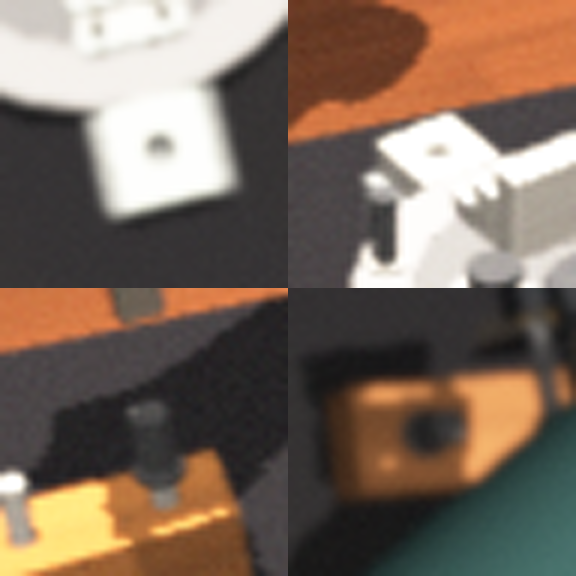

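The top crop shows the lug hole at pixel about (250.3,236.2), with the base hole covered by the lug. The scene crop shows it at about (246,178). The knob top is at scene pixel about (137.3,208.3) and top-view pixel about (374,206). I'll refine the hole by centroid and back-projection.

```bash
cat >> h.py <<'E'
def ray(c,u,z):
    ci=viewer.camera_info(c);R=np.array(ci["R"]);o=-R.T@ci["t"];d=R.T@np.linalg.solve(np.array(ci["camera_matrix"]),[*u,1]);return o+d*(z-o[2])/d[2]
E
python3 - <<'E'
from h import *
for c,f,u in(("top","t2.png",(250,236)),("scene","s2.png",(246,178))):
    g=cv2.imread("pics/"+f,0).astype(float);x,y=u;w=g[y-3:y+4,x-4:x+5];print(w.astype(int))
    k=np.clip(np.percentile(w,65)-w-8,0,None);Y,X=np.mgrid[y-3:y+4,x-4:x+5];m=(np.sum(k*X)/k.sum(),np.sum(k*Y)/k.sum());print(c,m,ray(c,m,105))
print("knob",ray("scene",(137.3,208.3),140),ray("top",(374,206.2),140))
g=cv2.imread("pics/s2.png",0);print(g[203:224,131:148])
E
```

```text
[[253 253 251 248 246 247 250 253 253]
 [253 251 242 220 200 211 236 250 253]
 [253 248 219 164 146 157 202 242 252]
 [252 246 206 163 158 161 188 236 251]
 [253 248 225 197 198 198 211 241 252]
 [253 251 242 232 229 230 238 249 253]
 [253 253 251 248 246 247 250 252 253]]
top (np.float64(250.16193067311568), np.float64(235.73397823458285)) [458.06092125  17.86699012 105.        ]
[[255 255 255 255 255 255 255 255 255]
 [255 255 255 254 254 254 255 255 255]
 [255 254 242 220 212 240 253 255 255]
 [255 252 225 196 199 228 252 255 255]
 [255 254 253 251 252 254 255 255 255]
 [255 255 255 255 255 255 255 255 255]
 [255 255 255 255 255 255 255 254 252]]
scene (np.float64(245.50467289719626), np.float64(177.65420560747663)) [455.05628907  20.15165253 105.        ]
knob [ 539.93099589 -313.42406338  140.        ] [ 539.36637485 -311.72371391  140.        ]
[[ 70  68  71  70  66  65  58  42  37  36  39  36  36  35  36  34  36]
 [ 71  70  68  67  56  40  38  39  32  35  37  35  34  36  33  35  36]
 [ 64  57  42  37  41  35  37  36  36  34  37  33  34  34  35  35  37]
 [ 42  37  33  41  35  4
[... 554 characters left out ...]
 36  38  44  55  57  53  53  49  44  41  37  37  38  47  48]
 [ 39  37  34  33  42  53  51  55  53  51  49  47  50  52  68  87 101]
 [ 38  33  34  38  43  51  51  56  52  52  48  63  81  99 122 127 124]
 [ 34  36  39  44  55  57  52  54  52  51  54  64  88 111 132 135 134]
 [ 46  53  54  67  73  68  60  57  58  60  57  70  83 112 129 137 133]
 [ 80  95 110 105  86  72  71  67  69  70  68  64  89 120 133 133 133]
 [125 127 132 131 114  84  69  69  71  69  65  83 110 129 129 132 131]
 [145 133 133 131 133 122 100  85  90  95 107 114 121 125 125 127 122]
 [148 133 133 131 134 133 125 124 131 127 125 115 114 125 122 124 120]
 [145 134 136 133 133 131 121 122 134 132 129 121 116 120 117 121 122]]
```

Run:
```python
from h import *
f0=force()
robot.servo_line([539.4,-313.5,210],100); robot.servo_line([539.4,-313.5,135],120); robot.servo_line([539.4,-313.5,112.5],40); print("touch",force()-f0)
grip(0.0,25); o=robot.observe();print("w",o["grip_width"],o["grip_force"],np.round(force()-f0,1))
robot.servo_line([539.4,-313.5,165],60);robot.servo_line([539.4,-313.5,235],150); print(np.round(force()-f0,1),robot.observe()["grip_width"])
for s in(1,-1):
    x=kin.ik([456.4,19.2,240],down(s*(BH-C)));print(s,None if x is None else np.round(x,2))
print(robot.observe()["t"])
```

```text
touch [-1.26247794  0.15452955  0.88321699]
w 0.19168235023233782 24.998250603675842 [-1.1  0.   0.5]
[-2.1  0.8 -0.5] 0.1848446007908605
1 [-0.85  0.11  0.8   2.07 -0.09  1.    1.79]
-1 [-1.31  0.26  1.41  2.08 -0.3   1.04 -1.1 ]
38.6667
```

Run:
```python
from h import *
R=down(BH-C)
robot.movep([456.4,19.2,250],R); robot.servo_line([456.4,19.2,172],120); robot.hold(.2)
o=robot.observe();print(o["t"],o["tcp_pos"],np.round(o["contact_force"],1),o["grip_width"])
a=snap("scene","s3.png")
for n in["pin_tip","pin_knob","lug_hole"]: print(n,[(q,p.tolist()) for q,p in pin(n,"scene",1)])
b=snap("top","t3.png");
for n in["pin_knob","pin_tip"]: print(n,[(q,p.tolist()) for q,p in pin(n,"top",1)])
cv2.imwrite("pics/c3.png",np.hstack([cv2.resize(im,(400,400),interpolation=cv2.INTER_CUBIC) for im in(a[130:200,210:280],b[205:265,215:275])])[:,:,::-1])
```

```text
40.9583 [456.89351208  19.32531827 172.65900818] [ 0.1 -0.1 -1.4] 0.19122778749226405
pin_tip [(0.58, [458.2, 20.3, 121.4])]
pin_knob [(0.48, [455.5, 20.0, 187.2])]
lug_hole [(0.85, [457.6, 19.6, 106.8])]
pin_knob []
pin_tip []
```

View pics/c3.png

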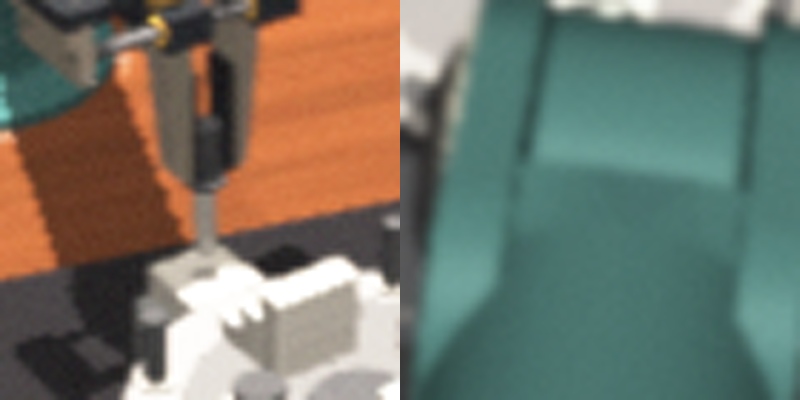

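The pin hangs upright just above the lug hole: pin at crop x≈206, hole at about (207,262). Network tip and hole positions agree within 1 mm, so I'll lower it under force watch, with a small search if it catches.

```bash
cat > ins.py <<'E'
from h import *
o=robot.observe(); p=np.array([456.3,19.0,170.]); f0=force(); t0=o["t"]
robot.servo_line([*p[:2],162],60); f0=np.mean([ (robot.hold(.02),force())[1] for _ in range(4)],0)
z=162.;c=p[:2].copy();off=np.zeros(2);k=0;L=[]
sp=[np.array([r*np.cos(a),r*np.sin(a)]) for r,n in((1,6),(2,8),(3,10)) for a in np.arange(n)*2*np.pi/n]
while z>112.5:
    st=2. if z>118 else .5
    z-=st; robot.servo_line([*(c+off),z],25 if st>1 else 10); f=force()-f0
    L.append((round(z,1),*np.round(f,1)))
    if f[2]>6:
        robot.hold(.03); f=force()-f0
        if f[2]<5: continue
        if z<119.1: break
        if z<148:   # in the hole: comply sideways
            off+=np.clip(f[:2]*.1,-.5,.5); z+=1; k+=1
        else:
            if k>=len(sp): break
            z=max(z+2,z); robot.servo_line([*(c+off),z],40); off=sp[k]; k+=1; robot.servo_line([*(c+off),z],40)
    if robot.observe()["t"]-t0>13: break
print(L[::3],L[-4:],"k",k,off); o=robot.observe();print(o["t"],o["tcp_pos"],np.round(force()-f0,1),o["grip_width"])
E
python3 ins.py
```

```text
[(160.0, np.float64(-0.4), np.float64(0.5), np.float64(-0.7)), (154.0, np.float64(0.2), np.float64(0.4), np.float64(-1.3)), (148.0, np.float64(-0.5), np.float64(2.6), np.float64(-1.4)), (142.0, np.float64(-2.2), np.float64(1.4), np.float64(-1.2)), (136.0, np.float64(-2.1), np.float64(1.2), np.float64(-1.3)), (130.0, np.float64(-2.4), np.float64(3.0), np.float64(-1.1)), (124.0, np.float64(-2.2), np.float64(3.5), np.float64(-1.3)), (118.0, np.float64(-2.7), np.float64(3.4), np.float64(-1.1)), (116.5, np.float64(-4.4), np.float64(3.1), np.float64(1.7)), (115.0, np.float64(-4.5), np.float64(3.1), np.float64(1.8)), (113.5, np.float64(-4.6), np.float64(3.1), np.float64(2.3))] [(114.5, np.float64(-3.4), np.float64(3.3), np.float64(2.3)), (114.0, np.float64(-4.7), np.float64(3.6), np.float64(3.5)), (113.5, np.float64(-4.6), np.float64(3.1), np.float64(2.3)), (113.0, np.float64(-6.0), np.float64(3.1), np.float64(8.9))] k 0 [0. 0.]
49.725 [456.18871684  19.07698619 113.55265885] [-5.6  3.   8.1] 0.18914800081988326
```

Run:
```python
from h import *
robot.servo_line([455.6,19.4,113],10)
grip(0.45); p=robot.observe()["tcp_pos"]; robot.servo_line([455.6,19.4,150],60); robot.servo_line([455.6,19.4,250],200)
robot.movep([480,-250,300],down([-8.5,68])); robot.hold(.2)
a=snap("scene","s4.png")
for n in["pin_knob","lug_hole","push_post"]: print(n,[(q,x.tolist()) for q,x in pin(n,"scene",1)])
b=snap("top","t4.png");print([(q,x.tolist()) for q,x in pin("pin_knob","top",1)])
cv2.imwrite("pics/c4.png",np.hstack([cv2.resize(im,(400,400),interpolation=cv2.INTER_CUBIC) for im in(a[130:200,210:280],b[205:265,215:275])])[:,:,::-1]);print(robot.observe()["t"],force())
```

```text
pin_knob [(0.61, [456.2, 20.8, 125.3])]
lug_hole [(0.57, [454.9, 19.5, 107.3])]
push_post [(0.76, [538.5, -34.4, 146.4])]
[(0.5, [455.4, 18.4, 125.6])]
53.4917 [-0.4934934  -0.23723345 -0.49114898]
```

View pics/c4.png

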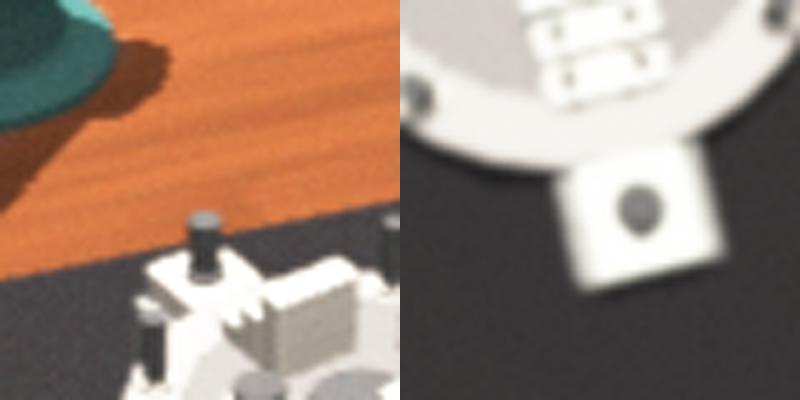

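The pin stands upright with its shoulder flat on the lug: knob at scene crop (205,245), top crop (640,210). The measured knob height is about 125.5, against an expected 127.

```bash
python3 -c "
from h import *
print(robot.job_done())"
```

```text
the job is handed in; nothing more can be done
None
```

I turned the table to its stop and seated it at about 12 N for about 1.5 s. The pin is in through the lug with its shoulder on the lug, the gripper has let go and is clear, and the job was handed in at about 54 s of the 72 s limit.

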